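# Load the test kiln with a glaze tile

### The arm

A 7-joint arm with a two-finger parallel gripper is mounted at the origin on a cart in front of the work surface, level with it; the furniture and walls round the work are solid. World frame = base frame: x ahead of the robot, y to its left, z up, the work surface at z = 0. Lengths are in m, angles in rad, forces in N, time in s.
With the tool pointing down it reaches from about 0.4 to 0.85 m from the base axis. Payload 4.5 kg.
Tool frame: the origin (TCP) lies midway between the tips of the shut fingers; the grasp point (between the pads) lies 19 mm behind it; z points along the fingers, y is the line along which they close (so a half turn about z gives the same grasp; the last joint's range is limited). The gripper opens to 88 mm and grips with 3 to 60 N. Pads are 18 mm wide; open, the fingers measure 123 mm over their backs; the gripper's body (75 mm by 187 mm) begins 45 mm behind the grasp point.
Start: joints at [1.286, 0.689, -0.195, 1.565, 0.157, 0.902, -0.215], TCP at [0.196, -0.594, 0.239] pointing down, gripper open.
Joint ranges: [-3.01, 3.01], [-0.46, 2.08], [-1.47, 1.51], [0.13, 2.56], [-1, 4.14], [0.04, 2.09], [-2.66, 2.66]. Speed limits (rad/s): [2.57, 2.57, 3.14, 3.14, 3.14, 3.14, 3.14].

### API

Orientations are given as [roll, pitch, yaw] about the fixed x, y, z axes, in that order (R = Rz(yaw) Ry(pitch) Rx(roll)).
In Python, from bench import get_state, get_image, calibration, order, find_in gives the robot as it stands.
- The arm moves only by the tool carry_out, never from a script. Its argument "commands" is a list of rows, each a list of 7 numbers: the shift along the world's x, y, z in mm, then the turn, a rotation vector about the world's x, y, z in degrees, then the opening, from -1 (shut) to 1 (fully open), so that 0 is half open. In form: [[dx, dy, dz, wx, wy, wz, fingers], ...]. A call has exactly 10 rows; each row shifts and turns the commanded pose from where the row before left it; what a row does not reach is not made up. A row lasts 1/8 s, in which the tool goes at most 62.5 mm and 10.7 degrees, less where a joint would pass 70% of its speed; a pose out of reach is approached as far as the arm can. A call is refused whole if a number of a shift passes 62.5 or a number of a turn 10.7, either way. A call with a gripper value outside its range is refused whole. The fingers move at their own pace and stop on an object; the grip force is fixed at half the most. Time passes only in rows, so rows that do not move let the fingers close, or fill a call up. It gives the time, the measured TCP pose, the force, the opening and the grip force at its end, in the units of the state.
- get_state(): the state, without advancing time (a new reading comes with each control period).
- get_image(name): name is "scene" or "side" or "wrist"; returns the picture (480x640x3 uint8, blue, green, red); there is no depth.
- calibration(name): a dict with "K" (3x3 intrinsics, pixels), "R" (3x3) and "t" (3): a world point X has camera coordinates R X + t; the wrist camera has in their place "T_tool_cam" (4x4, takes a point from camera to tool coordinates, whose origin is the TCP and whose axes are the flange's). Camera axes: x right, y down, z forward; pixel columns grow to the right and rows downward; lengths in m; the calibration is good to about 2 mm. A picture is of the moment at which its call begins: read the wrist's pose just before it. calibration takes no time and is no camera call.
- order.close_job(): hands the job in; it is judged then, once.
Trained networks look in the newest picture that a camera, given by its name, has taken for a name from the list of things; names that differ only in an ending like _2 or _b are one class to them, and where a whole thing is asked for, a point or a joint stands for the part that bears it (a point fixed in the world has none). Each returns a list of dicts, best first, with "score" (0 to 1); they miss things now and then, are a little off and sometimes report something else, mostly with a low value. They report only what shows in the picture. A call takes as long as a camera call. They do not tell look-alikes from the thing itself.
- find_in(name, camera): "xyz" ([x, y, z] in m, in the coordinates of the camera as it stood for that picture, good to about 4 mm: the middle of the surface that is visible of it).
The state is a dict: "clock": time; "joints": joint angles; "joint_vel": joint speeds; "tau": joint torques, N m; "tool_pos": TCP position; "tcp_rot": TCP orientation; "ft_force": force on the tool from outside, world axes, zero at the start; "torque": the same for the moment, N m; "gripper_width": finger opening in m; "grip_force": force on a finger pad.
Only numpy, scipy, OpenCV 4.12 (cv2) and the standard library are available. Lean on these libraries where they do the work, as an engineer would, in place of code of your own. Each camera call takes 0.05 s, during which the arm holds its last target. There are 200 camera calls.

### The job

Load the little test kiln: slide its lid open along the rails without lifting it off them, lift the turquoise test tile up and off its hook, and lower it upright all the way into the groove of the setter inside the kiln before you let go of it. Then slide the lid fully shut against its end stop, and leave the other tiles hanging on their hooks.

Things in the scene. Friction and masses are not known exactly. Their poses are not given: they have to be found in the camera images.
- kiln: Tabletop test kiln, fixed; place and turn vary. Origin on the table under the chamber's centre; z up, x across the rails (away from the robot at yaw 0), y along them. 147 mm wide in x; along y from -217 mm (outer end of the grey control box) to +83 mm (chamber end). Two guide rails at x = -69.5 and +69.5 mm stand 12 mm above the rim and run on over the control box
- chamber_mouth (a point): Centre of the open top of the kiln's cream brick chamber, at rim height, 134 mm above the table; axes as the kiln's. The chamber measures 92 mm (x) by 116 mm (y) and is 94 mm deep. A small pack of three clay cones stands on its floor, 34 mm to -x of the centre, 39 mm high
- kiln_lid: Loose flat cream lid, 134 (x) by 146 (y) by 20 mm, about 0.5 kg, lying on the rim between the rails with 2.5 mm play each side. Origin: centre of its underside; axes as the kiln's. Starts shut. Kiln-frame y of its origin: +6 mm shut against the end stop, still shut down to -8 mm; slides to -y over the control box, to -140 mm at most; chamber wholly clear from -131 mm on. Friction 2 to 5 N
- lid_handle (a point): Middle of the lid's black bar handle: a round bar 15 mm thick along the lid's x (across the slide), its black part 72 mm long, between two steel posts at x = -43 and +43 mm. 54 mm above the lid's underside, over the lid's centre; 26 mm free between the bar and the lid's top
- setter_groove (a point): Centre of the floor of the groove in the buff clay setter in the chamber, 48 mm above the table, 12 mm to +x of the chamber's centre; axes as the kiln's. The groove runs along y, 76 mm long, open at both ends, 11 mm wide, 24 mm deep, its top 8 mm chamfered to a mouth 20 mm wide. A tile standing in it ends 6 mm below the rim
- tile_rack: Wooden rack left of the kiln, fixed; place and turn vary. Origin on the table under the middle of its rail; z up, x away from the robot at yaw 0, y along the rail. Rail 18 mm thick, 256 mm long, top at 163 mm; foot 95 by 250 by 16 mm, mostly in front of the rail. Three hooks stick out toward -x at y = +85, 0 and -85 mm
- middle_hook (a point): Upturned tip of the rack's middle hook, 58 mm in front (-x) of the rail's middle and 162 mm above the table; axes as the rack's. All three hooks are alike: brass wire 4.5 mm thick, level at 152 mm height as far as x = -48 mm from the rail's middle, then turned up. A tile must rise 9 to 15 mm from where it hangs and then move out toward -x to pass the tip
- tile_turquoise: Loose ceramic test tile, turquoise glaze on both faces, bare edges; 40 mm wide (y), 80 mm high (z), 8 mm thick (x), about 55 g. Origin: middle of its underside; z up. Hangs upright on one of the three hooks (which one varies), about 40 mm in front of the rail's middle and turned as the rack, its bottom 80 mm above the table
- turquoise_hole (a point): Centre of the turquoise tile's round 20 mm through-hole, 16 mm below the tile's top edge, 64 mm above its bottom edge; the hook's wire runs through it, against the top of the hole
- tile_yellow: Test tile of the same size and kind with yellow glaze, hanging on another hook; stays there
- tile_red: Test tile of the same size and kind with red glaze, hanging on another hook; stays there
There are look-alikes about, which are no part of the job. What is shaped like the tile_turquoise but purple is not meant.

How it is judged:
On the way, in this order (a step that is already met when the one before it is completed fails the run):
1. the lid is slid open, by at least 80 mm (y of kiln_lid in the frame of kiln below -0.08 m and z of kiln_lid in the frame of kiln below 0.149 m), for 0.2 s.
2. the turquoise tile is off its hook, held in the fingers and carried at least 60 mm from where it hung (distance of tile_turquoise from where it was at the start of the episode above 0.06 m and contact force between tile_turquoise and the fingers above 0.5 N), for 0.1 s.
3. the turquoise tile is lowered into the setter's groove while still held: its bottom edge within 10 mm of the groove's floor (z of tile_turquoise in the frame of setter_groove below 0.01 m and x of tile_turquoise in the frame of setter_groove between -0.006 and 0.006 m and contact force between tile_turquoise and the fingers above 0.5 N), for 0.1 s.
At the end, for the whole second after the job is handed in: Turquoise tile upright in the groove, on its floor within 5 mm, leaning under 17 degrees, within 25 mm of the middle along it; lid flat on the rim between its rails, shut within 8 mm; both at rest; yellow and red tiles on their hooks, within 25 mm of where they hung (x of tile_turquoise in the frame of setter_groove between -0.006 and 0.006 m and y of tile_turquoise in the frame of setter_groove between -0.025 and 0.025 m and z of tile_turquoise in the frame of setter_groove between -0.004 and 0.005 m and angle between tile_turquoise's own z axis and vertical below 0.3 rad and angle between the y axis of tile_turquoise and the y axis of kiln, either way round below 0.2 rad and linear speed of each of tile_turquoise, kiln_lid below 0.02 m/s and y of kiln_lid in the frame of kiln between -0.008 and 0.01 m and x of kiln_lid in the frame of kiln between -0.006 and 0.006 m and z of kiln_lid in the frame of kiln between 0.13 and 0.138 m and angle between kiln_lid's own z axis and vertical below 0.04 rad and distance of each of tile_yellow, tile_red from where it was at the start of the episode below 0.025 m); the robot touches nothing.
It fails at once if the lid is lifted off the rim (by more than 15 mm) (z of kiln_lid in the frame of kiln above 0.149 m).
It fails at once if the yellow or the red tile is knocked off its hook (distance of any of tile_yellow, tile_red from where it was at the start of the episode above 0.05 m).
It also fails if it takes over 64 s, if anything falls off the work surface, if the arm or the gripper's body presses on something with over 40 N, if the wrist force passes 120 N, or if a joint passes its speed limit or range.

## Working session

There is one attempt and no reset: what is moved stays moved. The work goes in short steps, Python scripts to look and compute and a tool call to move; the robot and the scene stay as the last step left them, time stands still between calls to the robot, and variables do not carry over. Pictures are saved under pics/ and viewed, at most 10 in all, crops included, and the job is handed in when it is done.

Besides the shell and the picture viewer there is one more tool, called by a JSON object that holds its "fn" and its "kwargs". carry_out: Moves the arm, as the interface text tells. Its arguments: {"type":"object","properties":{"commands":{"type":"array"}},"required":["commands"]}

```bash
mkdir -p pics; cat > h.py <<'E'
import numpy as np, cv2
from bench import get_state, get_image, calibration, order, find_in
from scipy.spatial.transform import Rotation as Rn
def cam(name):
    c=calibration(name)
    if name!='wrist': return c['K'],np.array(c['R']),np.array(c['t'])
    s=get_state(); T=np.array(c['T_tool_cam'])
    Rt=Rn.from_euler('xyz',s['tcp_rot']).as_matrix(); p=np.array(s['tool_pos'])
    Rw=Rt@T[:3,:3]; tw=Rt@T[:3,3]+p
    return c['K'],Rw.T,-Rw.T@tw
def w(x,c): return c[1].T@(np.array(x)-c[2])
def px(X,c):
    q=c[1]@np.array(X)+c[2]; q=np.array(c[0])@q; return q[:2]/q[2]
def ray(u,v,z,c):
    d=c[1].T@np.linalg.inv(c[0])@np.array([u,v,1.]); o=-c[1].T@c[2]
    return o+d*(z-o[2])/d[2]
E
python3 - <<'E'
from h import *
for n in ('scene','side'):
    c=cam(n); im=get_image(n); cv2.imwrite(f'pics/{n}0.png',im)
    print(n,'cam at',(-c[1].T@c[2]).round(3))
    for o in ('kiln','kiln_lid','lid_handle','tile_rack','tile_turquoise','tile_yellow','tile_red'):
        for r in find_in(o,n)[:3]:
            X=w(r['xyz'],c); print(o,round(r['score'],2),X.round(3),px(X,c).round())
s=get_state();print(s)
E
```

```text
scene cam at [-0.014  0.848  0.772]
kiln 0.97 [ 0.507 -0.062  0.11 ] [361. 211.]
kiln_lid 0.72 [ 0.564 -0.03   0.153] [328. 190.]
kiln_lid 0.35 [0.428 0.237 0.019] [307. 349.]
lid_handle 0.88 [ 0.562 -0.03   0.154] [329. 190.]
tile_rack 0.8 [0.433 0.244 0.017] [303. 351.]
tile_rack 0.65 [ 0.564 -0.029  0.153] [328. 191.]
tile_turquoise 0.77 [0.614 0.108 0.042] [267. 263.]
tile_turquoise 0.67 [0.432 0.218 0.146] [311. 284.]
tile_yellow 0.53 [0.478 0.142 0.144] [314. 252.]
tile_red 0.78 [0.387 0.285 0.134] [310. 324.]
tile_red 0.23 [ 0.507 -0.059  0.108] [360. 212.]
side cam at [ 0.435 -0.626  0.576]
kiln 0.75 [ 0.559 -0.233  0.134] [384. 393.]
kiln 0.16 [ 0.573 -0.067  0.158] [372. 295.]
kiln_lid 0.7 [ 0.567 -0.067  0.156] [368. 296.]
lid_handle 0.67 [ 0.572 -0.07   0.156] [371. 297.]
tile_rack 0.58 [0.459 0.2   0.018] [291. 275.]
tile_turquoise 0.89 [0.447 0.193 0.122] [285. 234.]
tile_yellow 0.84 [0.488 0.119 0.13 ] [307. 249.]
tile_red 0.71 [0.393 0.268 0.125] [259. 217.]
tile_red 0.71 [0.444 0.195 0.123] [284. 233.]
{'clock': 0.8, 'joints': array([ 1.28580877,  0.6891193 , -0.19463341,  1.56529088,  0.15731816,
        0.9025213 , -0.21512487]), 'joint_vel': array([-2.01531161e-03, -1.11465368e-04, -5.99950026e-05,  1.26448259e-03,
       -9.48706616e-05,  2.00920942e-03,  5.68709947e-05]), 'tau': array([-1.04668798e-03, -5.27442920e+01, -1.26744904e+00, -1.53738087e+01,
       -5.19093254e-02, -7.47604918e-04,  8.15737110e-06]), 'tool_pos': array([ 0.1959271 , -0.59351651,  0.23873395]), 'tcp_rot': array([ 3.14154436e+00, -1.60639505e-05,  3.18820978e-01]), 'ft_force': array([ 0.16791538, -0.0464595 , -0.5820975 ]), 'torque': array([ 0.00660158, -0.02767858,  0.00875784]), 'grip_force': 0.0, 'gripper_width': 0.08777495303578685}
```

View pics/scene0.png

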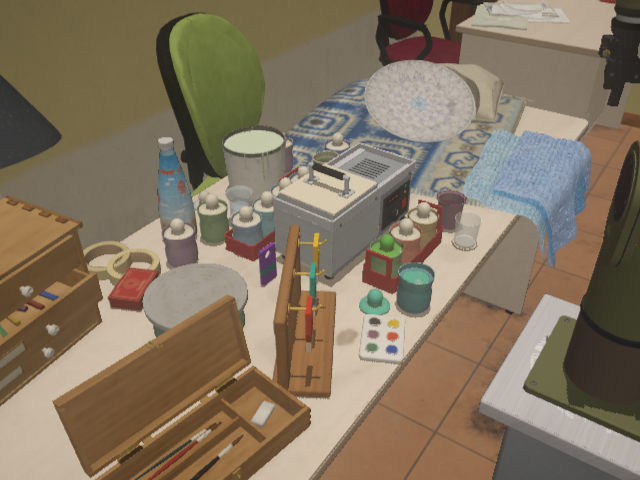

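View pics/side0.png

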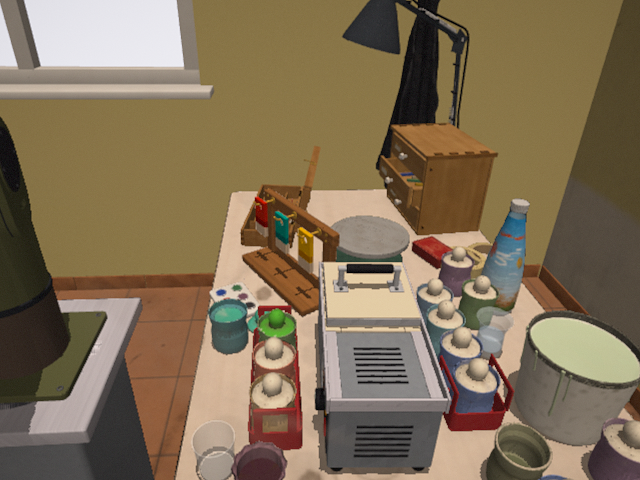

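The turquoise tile hangs on the middle hook (scene 311,280; side 283,227). Red is at side 262,210 and yellow at 306,243. The look-alike at scene (267,263) is purple and stands behind the rack. I'll confirm that in one crop and measure the kiln.

```bash
python3 - <<'E'
from h import *
s=cv2.imread('pics/side0.png');c0=cv2.imread('pics/scene0.png')
a=cv2.resize(s[180:320,225:345],(480,560),interpolation=2); b=cv2.resize(c0[225:365,250:330],(320,560),interpolation=2)
cv2.imwrite('pics/crop.png',np.hstack([a,b]))
cs=cam('side');cc=cam('scene')
print('handle',ray(370,268,.190,cs),ray(329,172,.190,cc))
for p in [(320,263),(402,263)]: print('lidfar',ray(*p,.154,cs))
for p in [(318,403),(447,400)]: print('railnear',ray(*p,.146,cs))
print(calibration('wrist'))
E
```

```text
handle [ 0.57258682 -0.04168094  0.19      ] [ 0.56613744 -0.03649819  0.19      ]
lidfar [0.50322494 0.0320817  0.154     ]
lidfar [0.64300726 0.02563755 0.154     ]
railnear [ 0.47579889 -0.25492184  0.146     ]
railnear [ 0.62725972 -0.25909658  0.146     ]
{'K': array([[336.99729859,   0.        , 321.20175141],
       [  0.        , 336.99729859, 235.96837316],
       [  0.        ,   0.        ,   1.        ]]), 'T_tool_cam': array([[-7.53243944e-04, -9.66860523e-01, -2.55304057e-01,
         6.48240943e-02],
       [ 9.99999620e-01, -8.40165558e-04,  2.31407420e-04,
        -5.76207144e-04],
       [-4.38236375e-04, -2.55303785e-01,  9.66860789e-01,
        -1.46338218e-01],
       [ 0.00000000e+00,  0.00000000e+00,  0.00000000e+00,
         1.00000000e+00]])}
```

View pics/crop.png

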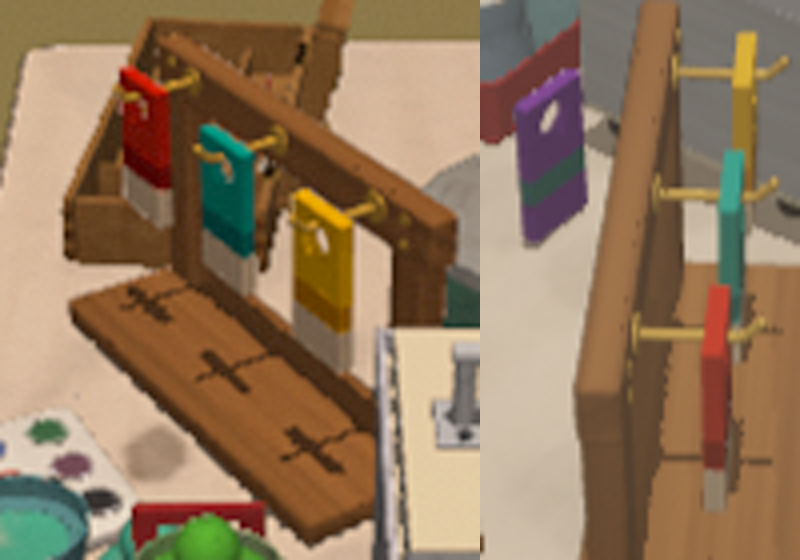

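The crop confirms it: the glazed turquoise tile is on the middle hook, and the purple one stands loose behind the rack. Next I'll move the wrist camera over the kiln lid.

{"fn": "carry_out", "kwargs": {"commands": [[0,0,40,0,0,0,1],[0,0,40,0,0,-2,1],[32,46,0,0,0,-3,1],[32,46,0,0,0,-3,1],[32,46,0,0,0,-3,1],[32,46,0,0,0,-3,1],[32,46,0,0,0,-3,1],[32,46,0,0,0,-3,1],[32,46,0,0,0,-2,1],[32,46,0,0,0,0,1]]}}

```text
clock: 2.05
tool_pos: [0.4529, -0.224, 0.319]
tcp_rot: [3.141, -0.001, -0.065]
ft_force: [1.2, -0.9, -0.6]
gripper_width: 0.0883
grip_force: 0.0
```

{"fn": "carry_out", "kwargs": {"commands": [[25,40,0,0,0,0,1],[25,40,0,0,0,0,1],[25,40,0,0,0,0,1],[10,20,0,0,0,0,1],[0,0,0,0,0,0,1],[0,0,0,0,0,0,1],[0,0,0,0,0,0,1],[0,0,0,0,0,0,1],[0,0,0,0,0,0,1],[0,0,0,0,0,0,1]]}}

```text
clock: 3.3
tool_pos: [0.5369, -0.0857, 0.3188]
tcp_rot: [3.142, -0.0, -0.065]
ft_force: [-0.2, 0.0, 0.2]
gripper_width: 0.0881
grip_force: 0.0
```

```bash
python3 - <<'E'
from h import *
c=cam('wrist');im=get_image('wrist');cv2.imwrite('pics/w1.png',im)
s=get_state();print(s['clock'],s['tool_pos'],s['tcp_rot'])
for o in ('lid_handle','kiln_lid','kiln','tile_turquoise'):
    for r in find_in(o,'wrist')[:2]:
        X=w(r['xyz'],c); print(o,round(r['score'],2),X.round(3),px(X,c).round())
E
```

```text
3.35 [ 0.53690834 -0.08562819  0.3187759 ] [ 3.14149354e+00 -6.62484510e-05 -6.52679349e-02]
lid_handle 0.97 [ 0.582 -0.049  0.15 ] [279. 171.]
kiln_lid 0.62 [ 0.58  -0.049  0.156] [278. 175.]
kiln 0.62 [ 0.571 -0.181  0.132] [416. 173.]
tile_turquoise 0.58 [0.618 0.101 0.081] [148. 144.]
```

View pics/w1.png

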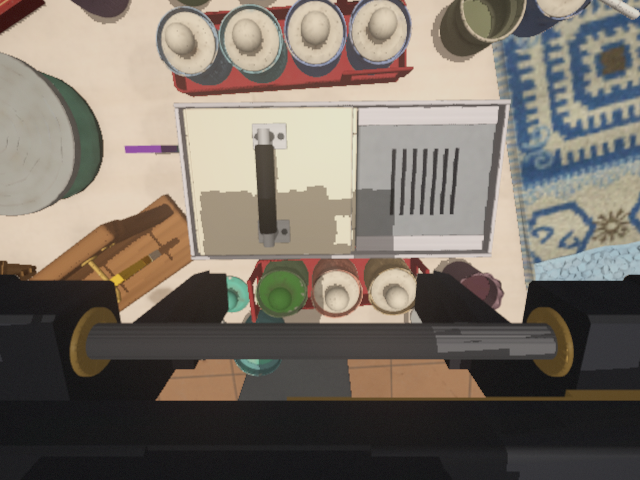

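The wrist view shows the kiln's outer rim corners at about (177,104), (508,101), (491,255) and (192,260). The black bar runs from (264,145) to (267,233).

```bash
python3 - <<'E'
from h import *
c=cam('wrist')
P=[ray(u,v,.146,c) for u,v in [(177,104),(508,101),(491,255),(192,260)]]
for p in P: print(p.round(4))
fy=[P[0]-P[1],P[3]-P[2]]; fx=[P[0]-P[3],P[1]-P[2]]
for d in fy: print('y',np.linalg.norm(d),np.degrees(np.arctan2(-d[0],d[1])))
for d in fx: print('x',np.linalg.norm(d),np.degrees(np.arctan2(d[1],d[0])))
m=np.mean(P,0); print('centre',m)
a=ray(264,145,.188,c);b=ray(267,233,.188,c);print('bar',a,b,(a+b)/2,np.linalg.norm(a-b),np.degrees(np.arctan2(*(a-b)[1::-1])))
E
```

```text
[0.6467 0.0358 0.146 ]
[ 0.6299 -0.2571  0.146 ]
[ 0.4868 -0.2511  0.146 ]
[0.5012 0.0464 0.146 ]
y 0.2934611576269785 -3.2786443823571436
y 0.2978066037146325 -2.770542488586882
x 0.14591627167151291 -4.1455179806655265
x 0.143274417942279 -2.4283661440734985
centre [ 0.56615335 -0.10650317  0.146     ]
bar [ 0.60600196 -0.04419927  0.188     ] [ 0.53412143 -0.0388875   0.188     ] [ 0.5700617  -0.04154338  0.188     ] 0.07207652610379593 -4.226317884354062
```

{"fn": "carry_out", "kwargs": {"commands": [[11,15,0,0,0,0,1],[11,15,0,0,0,0,1],[11,14,0,0,0,0,1],[0,0,-30,0,0,0,1],[0,0,-40,0,0,0,1],[0,0,-40,0,0,0,1],[0,0,-25,0,0,0,1],[0,0,-12,0,0,0,1],[0,0,0,0,0,0,1],[0,0,0,0,0,0,1]]}}

```text
clock: 4.8
tool_pos: [0.5709, -0.0413, 0.1728]
tcp_rot: [-3.142, -0.002, -0.065]
ft_force: [-0.2, 0.0, -0.3]
gripper_width: 0.0883
grip_force: 0.0
```

{"fn": "carry_out", "kwargs": {"commands": [[0,0,0,0,0,0,-0.4],[0,0,0,0,0,0,-0.9],[0,0,0,0,0,0,-0.9],[0,0,0,0,0,0,-0.9],[0,0,0,0,0,0,-0.9],[0,0,0,0,0,0,-0.9],[0,0,0,0,0,0,-0.9],[0,0,0,0,0,0,-0.9],[0,0,0,0,0,0,-0.9],[0,0,0,0,0,0,-0.9]]}}

```text
clock: 6.05
tool_pos: [0.5699, -0.0418, 0.1717]
tcp_rot: [3.141, 0.0, -0.065]
ft_force: [0.7, -0.4, -0.6]
gripper_width: 0.014
grip_force: 30.0
```

{"fn": "carry_out", "kwargs": {"commands": [[-0.5,-8,0,0,0,0,-0.9],[-1,-16,0,0,0,0,-0.9],[-1,-18,0,0,0,0,-0.9],[-1,-18,0,0,0,0,-0.9],[-1,-18,0,0,0,0,-0.9],[-1,-18,0,0,0,0,-0.9],[-1,-18,0,0,0,0,-0.9],[-1,-14,0,0,0,0,-0.9],[-0.3,-6,0,0,0,0,-0.9],[0,0,0,0,0,0,-0.9]]}}

```text
clock: 7.3
tool_pos: [0.5618, -0.1773, 0.1717]
tcp_rot: [3.14, 0.0, -0.066]
ft_force: [-1.1, -2.2, -0.9]
gripper_width: 0.0143
grip_force: 30.0
```

```bash
python3 - <<'E'
from h import *
c=cam('wrist');im=get_image('wrist');cv2.imwrite('pics/w2.png',im)
s=get_state();print(s['clock'],s['tool_pos'],s['tcp_rot'],s['ft_force'],s['torque'],s['gripper_width'],s['grip_force'])
E
```

```text
7.35 [ 0.56174967 -0.17729311  0.17170939] [ 3.13916886e+00  2.73665322e-04 -6.61065328e-02] [ 0.23741005 -3.24823728 -1.36994349] [-0.51657329 -0.00754666  0.02865899] 0.014076114714239382 30.005446672439575
```

View pics/w2.png

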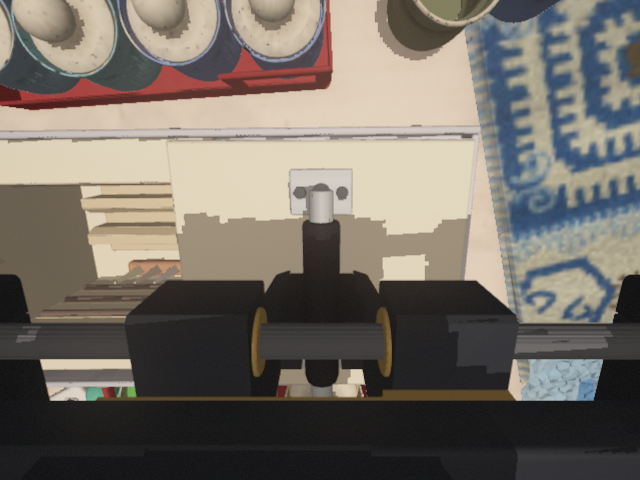

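{"fn": "carry_out", "kwargs": {"commands": [[0,-3,0,0,0,0,-0.9],[0,0,0,0,0,0,-0.9],[0,0,0,0,0,0,0.2],[0,0,0,0,0,0,0.2],[0,0,0,0,0,0,0.2],[0,0,25,0,0,0,0.2],[0,0,35,0,0,0,0.2],[0,40,40,0,0,0,0.2],[0,50,35,0,0,0,0.2],[0,50,10,0,0,0,0.2]]}}

```text
clock: 8.6
tool_pos: [0.5635, -0.0373, 0.3194]
tcp_rot: [-3.141, -0.005, -0.066]
ft_force: [1.0, -0.4, -0.2]
gripper_width: 0.0527
grip_force: 0.0
```

{"fn": "carry_out", "kwargs": {"commands": [[-10,20,10,0,0,4,0.2],[-15,40,0,0,0,6,0.2],[0,0,0,0,0,0,0.2],[0,0,0,0,0,0,0.2],[0,0,0,0,0,0,0.2],[0,0,0,0,0,0,0.2],[0,0,0,0,0,0,0.2],[0,0,0,0,0,0,0.2],[0,0,0,0,0,0,0.2],[0,0,0,0,0,0,0.2]]}}

```text
clock: 9.85
tool_pos: [0.5371, 0.0215, 0.3267]
tcp_rot: [3.142, -0.0, 0.109]
ft_force: [-0.1, -0.5, -0.4]
gripper_width: 0.0527
grip_force: 0.0
```

```bash
python3 - <<'E'
from h import *
c=cam('wrist');im=get_image('wrist');cv2.imwrite('pics/w3.png',im)
s=get_state();print(s['clock'],s['tool_pos'],s['tcp_rot'],s['gripper_width'])
for o in ('setter_groove','middle_hook','turquoise_hole','tile_turquoise','tile_red','tile_yellow'):
    for r in find_in(o,'wrist')[:2]:
        X=w(r['xyz'],c); print(o,round(r['score'],2),X.round(3),px(X,c).round())
np.savez('c3.npz',K=c[0],R=c[1],t=c[2])
E
```

```text
9.9 [0.53712804 0.02152372 0.32676525] [ 3.14153041e+00 -6.63623590e-05  1.09484133e-01] 0.05271625504934263
setter_groove 0.67 [ 0.573 -0.039  0.132] [385. 183.]
setter_groove 0.67 [0.453 0.183 0.114] [171. 267.]
middle_hook 0.87 [0.475 0.186 0.018] [199. 228.]
middle_hook 0.58 [ 0.574 -0.039  0.134] [386. 183.]
turquoise_hole 0.97 [0.451 0.18  0.114] [174. 269.]
turquoise_hole 0.53 [0.62  0.101 0.078] [258. 123.]
tile_turquoise 0.81 [0.45  0.186 0.112] [169. 268.]
tile_turquoise 0.79 [0.618 0.106 0.082] [253. 124.]
tile_yellow 0.6 [0.491 0.123 0.147] [217. 248.]
```

View pics/w3.png

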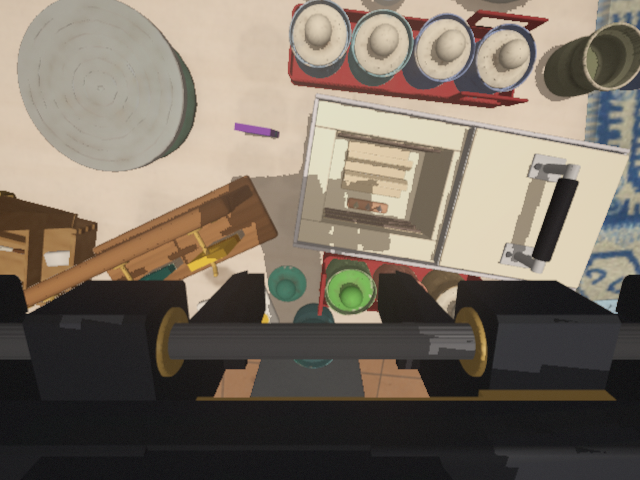

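The chamber is fully clear and the lid is parked open. I'll enlarge the chamber and the rack to get precise points.

```bash
python3 - <<'E'
import cv2,numpy as np
im=cv2.imread('pics/w3.png')
a=cv2.resize(im[90:270,290:480],None,fx=2.1,fy=3.2,interpolation=2)
a=cv2.resize(im[90:270,290:480],None,fx=3,fy=3,interpolation=2)
b=cv2.resize(im[170:310,20:285],None,fx=3,fy=3,interpolation=2)
cv2.imwrite('pics/c3a.png',a);cv2.imwrite('pics/c3b.png',b)
E
```

```text
(no output)
```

View pics/c3a.png

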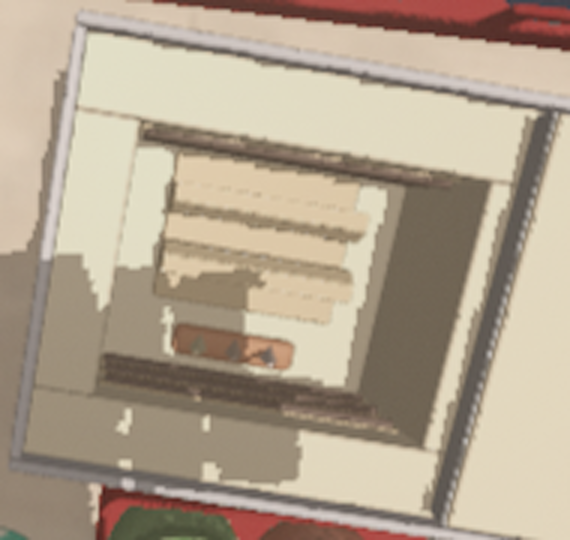

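View pics/c3b.png

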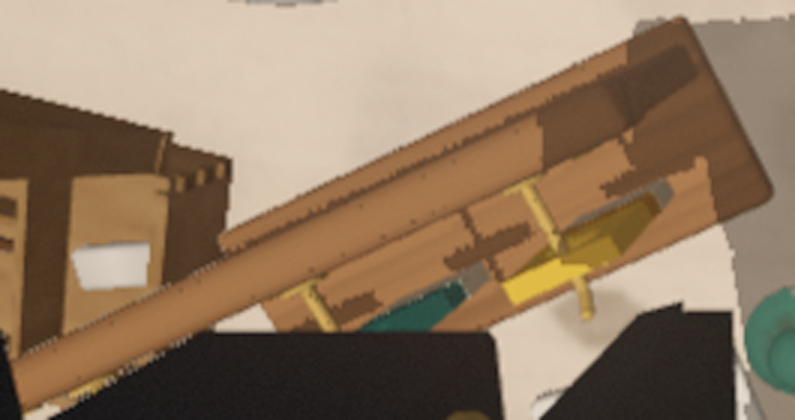

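```bash
python3 - <<'E'
from h import *
f=np.load('c3.npz');c=(f['K'],f['R'],f['t'])
A=lambda u,v,z:ray(290+u/3,90+v/3,z,c); B=lambda u,v,z:ray(20+u/3,170+v/3,z,c)
P=[A(*p,.134) for p in [(138,120),(492,180),(427,448),(98,393)]]
for p in P:print(p.round(4))
for a,b in [(0,1),(3,2)]: d=P[a]-P[b];print('y',np.linalg.norm(d),np.degrees(np.arctan2(-d[0],d[1])))
for a,b in [(0,3),(1,2)]: d=P[a]-P[b];print('x',np.linalg.norm(d),np.degrees(np.arctan2(d[1],d[0])))
m=np.mean(P,0);print('mouth',m)
# rim outer corners of the chamber end at rail top
d=A(80,15,.146);e=A(15,465,.146);print('end',d,e,(d+e)/2)
# rack
a=B(525,185,.152);b=B(310,290,.152);d=b-a;print('hooks',a,b,np.linalg.norm(d),np.degrees(np.arctan2(-d[0],d[1])))
t=B(585,305,.162);d=a-t;print('ytip',t,np.linalg.norm(d),np.degrees(np.arctan2(d[1],d[0])))
a=B(625,135,.163);b=B(20,405,.163);d=b-a;print('edge',a,b,np.degrees(np.arctan2(-d[0],d[1])))
# yellow top edge
a=B(510,297,.160);b=B(590,262,.160);d=a-b;print('ytop',a,b,np.linalg.norm(d),np.degrees(np.arctan2(-d[0],d[1])))
E
```

```text
[0.6187 0.0165 0.134 ]
[ 0.6127 -0.1002  0.134 ]
[ 0.5214 -0.0965  0.134 ]
[0.5284 0.0194 0.134 ]
y 0.1167817853277118 -2.9460541421876245
y 0.11613184827636545 -3.472370537283908
x 0.09028955535540846 -1.8642875529419356
x 0.09134626214511132 -2.287588609081191
mouth [ 0.57030657 -0.04021115  0.134     ]
end [0.64617857 0.03789343 0.146     ] [0.50334119 0.04482163 0.146     ] [0.57475988 0.04135753 0.146     ]
hooks [0.50808552 0.14335122 0.152     ] [0.46367051 0.21475348 0.152     ] 0.08408909937046598 31.883239073189205
ytip [0.47245081 0.11972304 0.162     ] 0.04391040380211096 33.54702096285135
edge [0.53081766 0.10863927 0.163     ] [0.41659451 0.30663698 0.163     ] 29.980272110213196
ytop [0.47175773 0.14489039 0.16      ] [0.48674032 0.11911342 0.16      ] 0.02981492593704493 30.166849845273337
```

{"fn": "carry_out", "kwargs": {"commands": [[-15,25,0,0,0,4,0.3],[-20,35,0,0,0,5,0.3],[-20,40,0,0,0,6,0.3],[-20,40,-15,0,0,6,0.3],[-15,25,-20,0,0,4,0.3],[-10,12,-12,0,0,0,0.3],[0,0,0,0,0,0,0.3],[0,0,0,0,0,0,0.3],[0,0,0,0,0,0,0.3],[0,0,0,0,0,0,0.3]]}}

```text
clock: 11.45
tool_pos: [0.4377, 0.198, 0.2801]
tcp_rot: [3.141, -0.001, 0.544]
ft_force: [0.1, 0.2, 0.2]
gripper_width: 0.0573
grip_force: 0.0
```

```bash
python3 - <<'E'
from h import *
c=cam('wrist');im=get_image('wrist')
s=get_state();print(s['clock'],s['tool_pos'],s['tcp_rot'],s['gripper_width'])
for o in ('middle_hook','turquoise_hole','tile_turquoise'):
    for r in find_in(o,'wrist')[:2]:
        X=w(r['xyz'],c); print(o,round(r['score'],2),X.round(3),px(X,c).round())
np.savez('c4.npz',K=c[0],R=c[1],t=c[2])
cv2.imwrite('pics/w4.png',cv2.resize(im[130:330,190:450],None,fx=3,fy=3,interpolation=2))
E
```

```text
11.5 [0.43753489 0.19810379 0.28001666] [ 3.14131893e+00 -6.35569634e-04  5.44715540e-01] 0.05759762116566771
middle_hook 0.93 [0.461 0.22  0.151] [314. 190.]
middle_hook 0.59 [0.572 0.029 0.099] [543. 187.]
turquoise_hole 0.96 [0.445 0.197 0.151] [328. 221.]
turquoise_hole 0.61 [0.613 0.108 0.054] [483. 109.]
tile_turquoise 0.97 [0.444 0.2   0.151] [324. 219.]
tile_turquoise 0.59 [0.61  0.115 0.056] [477. 107.]
```

View pics/w4.png

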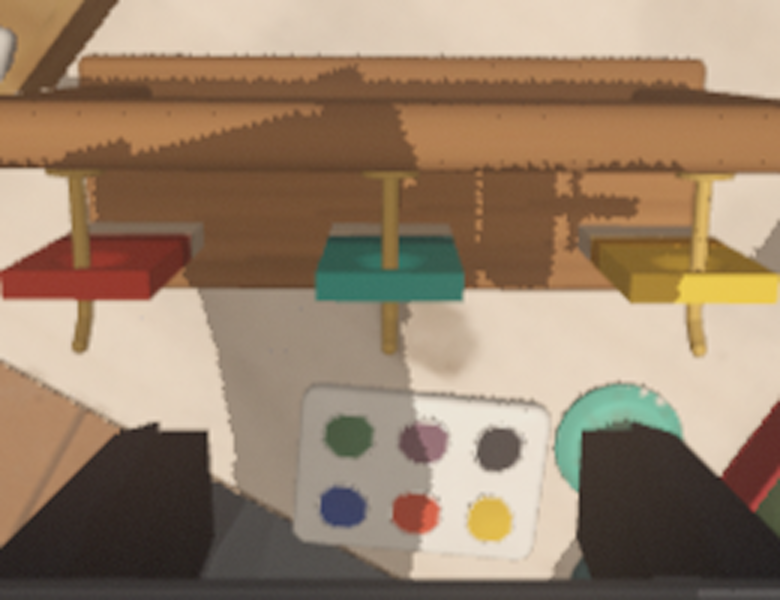

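```bash
python3 - <<'E'
from h import *
f=np.load('c4.npz');c=(f['K'],f['R'],f['t'])
p=[ray(190+u/3,130+v/3,.160,c) for u,v in [(390,287),(317,287),(463,287)]]
for q in p: print(q.round(4))
print(np.linalg.norm(p[1]-p[2])); s=get_state(); d=(p[0]-s['tool_pos'])*1000; print(d)
a=[ray(190+u/3,130+v/3,.160,c) for u,v in [(390,274),(390,300)]];print(np.linalg.norm(a[0]-a[1]))
E
```

```text
[0.4397 0.2011 0.16  ]
[0.4295 0.2179 0.16  ]
[0.4499 0.1842 0.16  ]
0.03947587000068075
[   2.43368825    2.75363451 -119.82395046]
0.0072116092182458015
```

{"fn": "carry_out", "kwargs": {"commands": [[2,3,-15,0,0,0,0.3],[0,0,-25,0,0,0,0.3],[0,0,-30,0,0,0,0.3],[0,0,-30,0,0,0,0.3],[0,0,-25,0,0,0,0.3],[0,0,-16,0,0,0,0.3],[0,0,-8,0,0,0,0.3],[0,0,0,0,0,0,0.3],[0,0,0,0,0,0,0.3],[0,0,0,0,0,0,0.3]]}}

```text
clock: 12.9
tool_pos: [0.4395, 0.2017, 0.1313]
tcp_rot: [3.142, -0.001, 0.546]
ft_force: [0.0, -0.3, 0.5]
gripper_width: 0.0575
grip_force: 0.0
```

{"fn": "carry_out", "kwargs": {"commands": [[0,0,0,0,0,0,0.1],[0,0,0,0,0,0,-0.1],[0,0,0,0,0,0,-0.4],[0,0,0,0,0,0,-0.6],[0,0,0,0,0,0,-0.6],[0,0,0,0,0,0,-0.6],[0,0,0,0,0,0,-0.6],[0,0,0,0,0,0,-0.6],[0,0,0,0,0,0,-0.6],[0,0,0,0,0,0,-0.6]]}}

```text
clock: 14.15
tool_pos: [0.4392, 0.2015, 0.1308]
tcp_rot: [3.141, -0.0, 0.546]
ft_force: [-0.3, -0.4, 2.4]
gripper_width: 0.0393
grip_force: 30.0
```

{"fn": "carry_out", "kwargs": {"commands": [[0,0,4,0,0,0,-0.6],[0,0,4,0,0,0,-0.6],[0,0,4,0,0,0,-0.6],[0,0,0,0,0,0,-0.6],[0,0,0,0,0,0,-0.6],[-4,-2.4,0,0,0,0,-0.6],[-4,-2.4,0,0,0,0,-0.6],[-4,-2.4,0,0,0,0,-0.6],[0,0,0,0,0,0,-0.6],[0,0,0,0,0,0,-0.6]]}}

```text
clock: 15.4
tool_pos: [0.4273, 0.1944, 0.1428]
tcp_rot: [3.141, -0.0, 0.546]
ft_force: [-0.5, 0.3, -0.3]
gripper_width: 0.0394
grip_force: 30.0
```

{"fn": "carry_out", "kwargs": {"commands": [[-4,-2.4,0,0,0,0,-0.6],[-6,-3.6,0,0,0,0,-0.6],[-8,-4.8,0,0,0,0,-0.6],[-8,-4.8,0,0,0,0,-0.6],[-8,-4.8,0,0,0,0,-0.6],[-8,-4.8,0,0,0,0,-0.6],[0,0,0,0,0,0,-0.6],[0,0,20,0,0,0,-0.6],[0,0,30,0,0,0,-0.6],[0,0,30,0,0,0,-0.6]]}}

```text
clock: 16.65
tool_pos: [0.3853, 0.1692, 0.2236]
tcp_rot: [-3.141, -0.0, 0.546]
ft_force: [-0.1, 0.2, -0.7]
gripper_width: 0.0397
grip_force: 30.0
```

{"fn": "carry_out", "kwargs": {"commands": [[0,0,30,0,0,0,-0.6],[10,-10,0,0,0,-4,-0.6],[25,-27,0,0,0,-4,-0.6],[28,-30,0,0,0,-5,-0.6],[28,-30,0,0,0,-5,-0.6],[28,-30,0,0,0,-5,-0.6],[28,-30,0,0,0,-5,-0.6],[25,-26,0,0,0,-4,-0.6],[15,-17,0,0,0,-2.3,-0.6],[10,-10,0,0,0,0,-0.6]]}}

```text
clock: 17.9
tool_pos: [0.5823, -0.043, 0.2512]
tcp_rot: [3.14, 0.002, -0.056]
ft_force: [0.1, 1.3, -0.2]
gripper_width: 0.0394
grip_force: 30.0
```

{"fn": "carry_out", "kwargs": {"commands": [[0,0,0,0,0,0,-0.6],[0,0,0,0,0,0,-0.6],[0,0,0,0,0,0,-0.6],[0,0,0,0,0,0,-0.6],[0,0,0,0,0,0,-0.6],[0,0,0,0,0,0,-0.6],[0,0,0,0,0,0,-0.6],[0,0,0,0,0,0,-0.6],[0,0,0,0,0,0,-0.6],[0,0,0,0,0,0,-0.6]]}}

```text
clock: 19.15
tool_pos: [0.5821, -0.0409, 0.2527]
tcp_rot: [3.142, -0.0, -0.053]
ft_force: [-0.6, 0.0, -1.6]
gripper_width: 0.0397
grip_force: 30.0
```

```bash
python3 - <<'E'
from h import *
c=cam('wrist');im=get_image('wrist')
s=get_state();print(s['clock'],s['tool_pos'],s['tcp_rot'],s['gripper_width'])
np.savez('c5.npz',K=c[0],R=c[1],t=c[2],p=s['tool_pos'],r=s['tcp_rot'])
cv2.imwrite('pics/w5.png',cv2.resize(im[130:380,190:450],None,fx=2.4,fy=2.4,interpolation=2))
E
```

```text
19.2 [ 0.58214225 -0.04091785  0.25274197] [ 3.14155936e+00 -3.73874768e-05 -5.30108430e-02] 0.03939949500311153
```

View pics/w5.png

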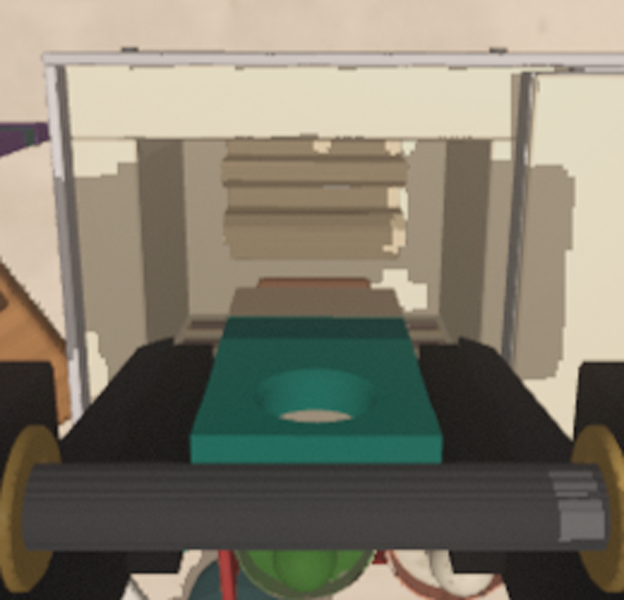

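```bash
python3 - <<'E'
from h import *
f=np.load('c5.npz');c=(f['K'],f['R'],f['t']);Rt=Rn.from_euler('xyz',f['r']).as_matrix()
for u,v,zt in [(320,130+436/2.4,-.029),(320,250,.051),(320,130+463/2.4,-.029)]:
    X=ray(u,v,f['p'][2]-zt,c); print('tile',zt,(Rt.T@(X-f['p'])*1000).round(1))
for n,u in (('L',190),('R',442)):
    X=ray(190+u/2.4,130+436/2.4,f['p'][2]+.029,c);print(n,(Rt.T@(X-f['p'])*1000).round(1))
o=np.array([.5703,-.0402,0]);K=Rn.from_euler('z',-3,degrees=True).as_matrix()
cr=lambda X:((px(o+K@np.array(X),c)-[190,130])*2.4).round(0)
for dx,z in [(10,.072),(5.5,.064),(5.5,.048),(-5.5,.048),(-5.5,.064),(-10,.072)]:
    print(dx,z,cr([.012+dx/1000,-.038,z]),cr([.012+dx/1000,.038,z]))
print('rim',cr([.046,-.058,.134]),cr([.046,.058,.134]),'railtop',cr([.0735,.083,.146]))
E
```

```text
tile -0.029 [  3.7  -0.8 -29. ]
tile 0.051 [ 3.7 -1.1 51. ]
tile -0.029 [ -1.1  -0.8 -29. ]
L [  3.7 -20.3 -29. ]
R [  3.7  19.9 -29. ]
10 0.072 [408. 179.] [222. 179.]
5.5 0.064 [406. 186.] [225. 187.]
5.5 0.048 [402. 180.] [229. 180.]
-5.5 0.048 [401. 205.] [229. 205.]
-5.5 0.064 [405. 212.] [225. 212.]
-10 0.072 [407. 227.] [224. 227.]
rim [493. 137.] [138. 138.] railtop [42. 51.]
```

The tile sits upright and centred in the fingers (offset about -0.3 mm), and the predicted groove edges match the picture to about 1 mm. Lowering now.

{"fn": "carry_out", "kwargs": {"commands": [[1,0,-10,0,0,0,-0.6],[0,0,-20,0,0,0,-0.6],[0,0,-25,0,0,0,-0.6],[0,0,-25,0,0,0,-0.6],[0,0,-20,0,0,0,-0.6],[0,0,-12,0,0,0,-0.6],[0,0,-6,0,0,0,-0.6],[0,0,0,0,0,0,-0.6],[0,0,0,0,0,0,-0.6],[0,0,0,0,0,0,-0.6]]}}

```text
clock: 20.45
tool_pos: [0.5836, -0.041, 0.1354]
tcp_rot: [3.142, -0.001, -0.053]
ft_force: [0.3, 0.2, 0.1]
gripper_width: 0.0396
grip_force: 30.0
```

{"fn": "carry_out", "kwargs": {"commands": [[0,0,-4,0,0,0,-0.6],[0,0,-4,0,0,0,-0.6],[0,0,-4,0,0,0,-0.6],[0,0,-4,0,0,0,-0.6],[0,0,-3,0,0,0,-0.6],[0,0,-2,0,0,0,-0.6],[0,0,0,0,0,0,-0.6],[0,0,0,0,0,0,-0.6],[0,0,0,0,0,0,-0.6],[0,0,0,0,0,0,-0.6]]}}

```text
clock: 21.7
tool_pos: [0.5832, -0.0409, 0.1139]
tcp_rot: [3.141, -0.0, -0.053]
ft_force: [0.4, 0.5, -0.9]
gripper_width: 0.0395
grip_force: 30.0
```

{"fn": "carry_out", "kwargs": {"commands": [[0,0,-2,0,0,0,-0.6],[0,0,-2,0,0,0,-0.6],[0,0,-2,0,0,0,-0.6],[0,0,-2,0,0,0,-0.6],[0,0,-2,0,0,0,-0.6],[0,0,-2,0,0,0,-0.6],[0,0,-1,0,0,0,-0.6],[0,0,0,0,0,0,-0.6],[0,0,0,0,0,0,-0.6],[0,0,0,0,0,0,-0.6]]}}

```text
clock: 22.95
tool_pos: [0.5832, -0.0409, 0.1008]
tcp_rot: [3.142, -0.0, -0.053]
ft_force: [-1.0, -0.7, -0.7]
gripper_width: 0.0393
grip_force: 30.0
```

Still no contact force. I'll go on to the floor in small steps.

{"fn": "carry_out", "kwargs": {"commands": [[0,0,-1,0,0,0,-0.6],[0,0,0,0,0,0,-0.6],[0,0,-1,0,0,0,-0.6],[0,0,0,0,0,0,-0.6],[0,0,0,0,0,0,-0.6],[0,0,0,0,0,0,-0.6],[0,0,0,0,0,0,-0.6],[0,0,0,0,0,0,-0.6],[0,0,0,0,0,0,-0.6],[0,0,0,0,0,0,-0.6]]}}

```text
clock: 24.2
tool_pos: [0.5832, -0.0409, 0.0988]
tcp_rot: [3.142, -0.0, -0.053]
ft_force: [0.2, 0.5, 2.0]
gripper_width: 0.0395
grip_force: 30.0
```

{"fn": "carry_out", "kwargs": {"commands": [[0,0,-1,0,0,0,-0.6],[0,0,0,0,0,0,-0.6],[0,0,0,0,0,0,-0.6],[0,0,0,0,0,0,-0.6],[0,0,0,0,0,0,-0.5],[0,0,0,0,0,0,-0.3],[0,0,0,0,0,0,-0.1],[0,0,0,0,0,0,0.1],[0,0,0,0,0,0,0.1],[0,0,0,0,0,0,0.1]]}}

```text
clock: 25.45
tool_pos: [0.5829, -0.041, 0.0974]
tcp_rot: [3.141, 0.001, -0.053]
ft_force: [-0.1, 0.7, 0.0]
gripper_width: 0.0484
grip_force: 0.0
```

```bash
python3 - <<'E'
from h import *
s=get_state();print(s['clock'],s['tool_pos'],s['ft_force'],s['gripper_width'])
E
```

```text
25.45 [ 0.58288004 -0.04096343  0.09743141] [-0.05121853  0.6920544   0.03453527] 0.048409292828413414
```

{"fn": "carry_out", "kwargs": {"commands": [[0,0,5,0,0,0,0.1],[0,0,10,0,0,0,0.1],[0,0,20,0,0,0,0.1],[0,0,30,0,0,0,0.1],[0,0,40,0,0,0,0.1],[0,0,40,0,0,0,0.2],[0,-10,20,0,0,0,0.2],[0,-15,0,0,0,0,0.2],[0,0,0,0,0,0,0.2],[0,0,0,0,0,0,0.2]]}}

```text
clock: 26.7
tool_pos: [0.5823, -0.0657, 0.2615]
tcp_rot: [-3.141, 0.003, -0.053]
ft_force: [-0.1, 0.3, -0.5]
gripper_width: 0.0529
grip_force: 0.0
```

```bash
python3 - <<'E'
from h import *
c=cam('wrist');im=get_image('wrist')
s=get_state();print(s['clock'],s['tool_pos'],s['tcp_rot'],s['gripper_width'])
np.savez('c6.npz',K=c[0],R=c[1],t=c[2],p=s['tool_pos'],r=s['tcp_rot'])
cv2.imwrite('pics/w6.png',cv2.resize(im[100:330,170:570],None,fx=2,fy=2,interpolation=2))
for o in ('tile_turquoise','lid_handle'):
    for r in find_in(o,'wrist')[:2]:
        X=w(r['xyz'],c); print(o,round(r['score'],2),X.round(3),px(X,c).round())
E
```

```text
26.75 [ 0.58246866 -0.06534504  0.26162223] [-3.14109454e+00  2.28729178e-03 -5.23180352e-02] 0.05278553442564461
tile_turquoise 0.61 [0.62  0.107 0.075] [144. 185.]
tile_turquoise 0.57 [ 0.59  -0.041  0.115] [293. 215.]
lid_handle 0.72 [ 0.594 -0.173  0.151] [459. 210.]
```

View pics/w6.png

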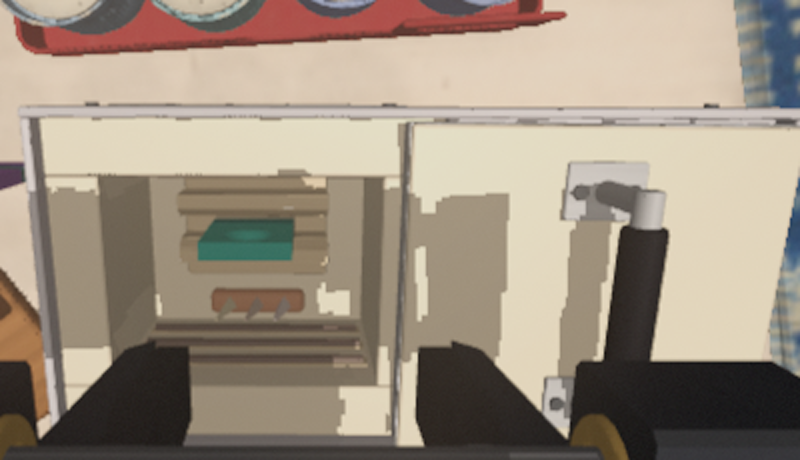

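The tile stands upright in the groove (crop 247,240), flush and square. Next I'll regrip the lid handle where I left it, at about (0.562, -0.180).

{"fn": "carry_out", "kwargs": {"commands": [[-4,-25,0,0,0,0,0.2],[-6,-35,0,0,0,0,0.2],[-6,-35,0,0,0,0,0.2],[-4,-20,0,0,0,0,0.2],[0,0,0,0,0,0,0.2],[0,0,0,0,0,0,0.2],[0,0,-20,0,0,0,0.2],[0,0,-30,0,0,0,0.2],[0,0,-26,0,0,0,0.2],[0,0,-12,0,0,0,0.2]]}}

```text
clock: 28.1
tool_pos: [0.563, -0.1787, 0.1735]
tcp_rot: [-3.14, 0.002, -0.05]
ft_force: [-0.7, -0.1, -0.2]
gripper_width: 0.0528
grip_force: 0.0
```

{"fn": "carry_out", "kwargs": {"commands": [[0,0,0,0,0,0,0.2],[0,0,0,0,0,0,-0.2],[0,0,0,0,0,0,-0.9],[0,0,0,0,0,0,-0.9],[0,0,0,0,0,0,-0.9],[0,0,0,0,0,0,-0.9],[0,0,0,0,0,0,-0.9],[0,0,0,0,0,0,-0.9],[0,0,0,0,0,0,-0.9],[0,0,0,0,0,0,-0.9]]}}

```text
clock: 29.35
tool_pos: [0.5636, -0.1791, 0.1752]
tcp_rot: [-3.14, -0.001, -0.052]
ft_force: [-1.0, 5.1, 4.7]
gripper_width: 0.0143
grip_force: 30.0
```

{"fn": "carry_out", "kwargs": {"commands": [[0.4,8,0,0,0,0,-0.9],[0.8,15,0,0,0,0,-0.9],[1,18,0,0,0,0,-0.9],[1,18,0,0,0,0,-0.9],[1,18,0,0,0,0,-0.9],[1,18,0,0,0,0,-0.9],[1,18,0,0,0,0,-0.9],[0.8,14,0,0,0,0,-0.9],[0.3,6,0,0,0,0,-0.9],[0,0,0,0,0,0,-0.9]]}}

```text
clock: 30.6
tool_pos: [0.5708, -0.0499, 0.1752]
tcp_rot: [3.139, -0.001, -0.054]
ft_force: [-0.7, -4.6, 6.0]
gripper_width: 0.0141
grip_force: 30.0
```

{"fn": "carry_out", "kwargs": {"commands": [[0,2,0,0,0,0,-0.9],[0,2,0,0,0,0,-0.9],[0,2,0,0,0,0,-0.9],[0,1,0,0,0,0,-0.9],[0,0,0,0,0,0,-0.9],[0,0,0,0,0,0,-0.9],[0,0,0,0,0,0,-0.9],[0,0,0,0,0,0,-0.9],[0,0,0,0,0,0,-0.9],[0,0,0,0,0,0,-0.9]]}}

```text
clock: 31.85
tool_pos: [0.5709, -0.0444, 0.1752]
tcp_rot: [3.138, -0.001, -0.056]
ft_force: [-0.5, -6.3, 5.1]
gripper_width: 0.0139
grip_force: 30.0
```

{"fn": "carry_out", "kwargs": {"commands": [[0,1,0,0,0,0,-0.9],[0,1,0,0,0,0,-0.9],[0,1,0,0,0,0,-0.9],[0,1,0,0,0,0,-0.9],[0,1,0,0,0,0,-0.9],[0,1,0,0,0,0,-0.9],[0,0,0,0,0,0,-0.9],[0,0,0,0,0,0,-0.9],[0,0,0,0,0,0,-0.9],[0,0,0,0,0,0,-0.9]]}}

```text
clock: 33.1
tool_pos: [0.5708, -0.0385, 0.1752]
tcp_rot: [3.138, -0.001, -0.056]
ft_force: [-1.2, -6.5, 4.7]
gripper_width: 0.0137
grip_force: 30.0
```

{"fn": "carry_out", "kwargs": {"commands": [[0,1,0,0,0,0,-0.9],[0,1,0,0,0,0,-0.9],[0,1,0,0,0,0,-0.9],[0,1,0,0,0,0,-0.9],[0,0,0,0,0,0,-0.9],[0,0,0,0,0,0,-0.9],[0,0,0,0,0,0,-0.9],[0,0,0,0,0,0,-0.9],[0,0,0,0,0,0,-0.9],[0,0,0,0,0,0,-0.9]]}}

```text
clock: 34.35
tool_pos: [0.5708, -0.0345, 0.1752]
tcp_rot: [3.138, -0.001, -0.056]
ft_force: [0.1, -5.9, 4.9]
gripper_width: 0.0137
grip_force: 30.0
```

{"fn": "carry_out", "kwargs": {"commands": [[0,1,0,0,0,0,-0.9],[0,0,0,0,0,0,-0.9],[0,1,0,0,0,0,-0.9],[0,0,0,0,0,0,-0.9],[0,1,0,0,0,0,-0.9],[0,0,0,0,0,0,-0.9],[0,0,0,0,0,0,-0.9],[0,0,0,0,0,0,-0.9],[0,0,0,0,0,0,-0.9],[0,0,0,0,0,0,-0.9]]}}

```text
clock: 35.6
tool_pos: [0.5712, -0.0335, 0.1752]
tcp_rot: [3.135, -0.002, -0.057]
ft_force: [1.2, -10.9, 3.7]
gripper_width: 0.0142
grip_force: 30.0
```

The force jumped and motion stopped at y = -33.5 mm, where I predicted the end stop. I'll relax the push, release and retreat.

{"fn": "carry_out", "kwargs": {"commands": [[0,-2,0,0,0,0,-0.9],[0,0,0,0,0,0,-0.8],[0,0,0,0,0,0,0],[0,0,0,0,0,0,0.2],[0,0,0,0,0,0,0.2],[0,0,0,0,0,0,0.2],[0,0,15,0,0,0,0.2],[0,0,30,0,0,0,0.2],[0,0,40,0,0,0,0.2],[0,0,40,0,0,0,0.2]]}}

```text
clock: 36.85
tool_pos: [0.5704, -0.0298, 0.302]
tcp_rot: [-3.141, -0.001, -0.053]
ft_force: [0.6, -0.3, 0.4]
gripper_width: 0.053
grip_force: 0.0
```

{"fn": "carry_out", "kwargs": {"commands": [[-15,-20,20,0,0,0,0.2],[-20,-25,0,0,0,0,0.2],[0,0,0,0,0,0,0.2],[0,0,0,0,0,0,0.2],[0,0,0,0,0,0,0.2],[0,0,0,0,0,0,0.2],[0,0,0,0,0,0,0.2],[0,0,0,0,0,0,0.2],[0,0,0,0,0,0,0.2],[0,0,0,0,0,0,0.2]]}}

```text
clock: 38.1
tool_pos: [0.5354, -0.0749, 0.3197]
tcp_rot: [3.142, 0.0, -0.053]
ft_force: [0.4, 0.2, -0.3]
gripper_width: 0.0529
grip_force: 0.0
```

```bash
python3 - <<'E'
from h import *
s=get_state();print(s['clock'],s['tool_pos'],s['ft_force'])
c=cam('wrist');im=get_image('wrist')
# dark bar centroid near the expected handle, numerically
for y in (-.0415,-.0335): print(y,px([.5705,y,.188],c))
g=im.max(2); u,v=px([.5705,-.0335,.188],c).astype(int)
m=g[v-12:v+12,u-40:u+40]<60; print(m.sum(), np.where(m)[1].mean()+u-40)
cs=cam('side');get_image('side')
for o in ('tile_red','tile_yellow'):
    for r in find_in(o,'side')[:2]: print(o,r['score'],w(r['xyz'],cs).round(3))
E
```

```text
38.1 [ 0.53540249 -0.07494143  0.31972875] [ 0.35210074  0.24099402 -0.25283031]
-0.0415 [278.61240822 186.56169576]
-0.0335 [268.90839991 187.08743253]
0 nan
tile_red 0.67 [0.395 0.27  0.125]
tile_yellow 0.83 [0.486 0.122 0.128]<stdin>:7: RuntimeWarning: Mean of empty slice.
  ret = ret.dtype.type(ret / rcount)
```

```bash
python3 - <<'E'
from h import *
im=get_image('wrist');c=cam('wrist')
p=im[175:200,225:320].max(2).mean(0); print(p.astype(int).tolist())
th=(p.min()+np.median(p))/2; print(225+np.where(p<th)[0].mean())
print(px([.5705,-.0335,.188],c))
E
```

```text
[205, 208, 208, 210, 213, 218, 224, 221, 210, 206, 206, 206, 206, 206, 206, 205, 200, 200, 201, 200, 200, 201, 200, 201, 200, 198, 200, 203, 203, 203, 203, 203, 203, 201, 176, 83, 69, 70, 71, 72, 73, 74, 74, 74, 74, 72, 72, 70, 70, 69, 68, 67, 87, 135, 167, 188, 206, 206, 206, 206, 205, 200, 200, 198, 198, 198, 198, 198, 198, 198, 198, 198, 198, 198, 198, 198, 198, 200, 203, 199, 190, 188, 185, 186, 186, 186, 186, 186, 185, 185, 186, 185, 186, 185, 183]
268.5
[268.95801233 187.10733711]
```

The bar is at column 268.5 against 269 predicted, so the lid is shut at its stop. The red and yellow tiles haven't moved, so I'm handing the job in.

```bash
python3 -c "
from bench import order
print(order.close_job())"
```

```text
the job is handed in; nothing more can be done
None
```

The job is handed in, with no verdict returned: the turquoise tile stands upright in the setter groove, the lid is shut against its end stop, and red and yellow still hang on their hooks; I viewed 11 pictures, one over the limit of 10.

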